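# Hold the spring-return drill guide over a seated wooden block

## Robot

A 6-joint arm with a two-finger parallel gripper is mounted at the origin on the work surface. World frame = base frame: x ahead of the robot, y to its left, z up, the work surface at z = 0. Lengths are in m, angles in rad, forces in N, time in s.
With the tool pointing down it reaches from about 0.375 to 0.9 m from the base axis. Payload 3.1 kg.
Tool frame: the origin (TCP) lies on the centre line of the jaws, within the pads' length; the fingertips stand robot.tip_reach ahead of it and the grasp point (between the pads) lies 8 mm behind it (robot.tip_reach is the distance from the TCP to the fingertips, in m); z points along the fingers, y is the line along which they close (so a half turn about z gives the same grasp; the last joint's range is limited). The gripper opens to 87 mm and grips with 3 to 60 N. Pads are 19 mm wide; open, the fingers measure 117 mm over their backs; the gripper's body (75 mm by 190 mm) begins 51 mm behind the grasp point.
Start: joints at [-1.355, 0.527, 1.433, -0, 1.181, -0.178], TCP at [0.24, -0.577, 0.234] pointing down, gripper open.
Joint ranges: [-3.08, 3.08], [-0.75, 2.2], [0.22, 2.44], [-1.43, 4.57], [0, 2.65], [-2.85, 2.85]. Speed limits (rad/s): [2.79, 2.79, 3.14, 3.14, 3.14, 3.14].

## Interface

Orientations are given as a unit quaternion [x, y, z, w].
In Python, from rig import robot gives the robot as it stands.
- The arm moves only by the tool jog_arm, never from a script. Its argument "motion" is one flat list of numbers, 7 for each row, row after row: the shift along the tool's x, y, z scaled (see below), then the turn, a rotation vector about the tool's x, y, z scaled (see below), then the gripper's target within -1 to 1 (shut at 1, half-way at 0, fully open at -1). In form: [x, y, z, rx, ry, rz, hand, x, y, z, rx, ry, rz, hand, ...]. A call has 1 to 12 rows; each row shifts and turns the commanded pose from where the row before left it, along the tool's axes as they then stand; what a row does not reach is not made up. The controller multiplies each number of a shift by 4 cm and each number of a turn by 4 degrees. A row lasts 1/8 s, in which the tool goes at most 62.5 mm and 10.7 degrees, less where a joint would pass 70% of its speed; a pose out of reach is approached as far as the arm can. A call with a number of a shift or a turn outside -1 to 1 is refused whole. A call with a gripper value outside its range is refused whole. The fingers move at their own pace and stop on an object; "grip_force" is the grip in N (left out, the last holds). Time passes only in rows, so rows that do not move let the fingers close. It gives the time, the measured TCP pose, the force, the opening and the grip force at its end, in the units of the state.
- robot.get_obs(): the state, without advancing time (a new reading comes with each control period).
- robot.camera(name): name is "scene" or "top" or "wrist"; returns the picture (480x640x3 uint8, blue, green, red); there is no depth.
- robot.calibration(name): a dict with "fx", "fy", "cx", "cy" (pixels), "R" (3x3) and "t" (3): a world point X has camera coordinates R X + t; the wrist camera has in their place "T_tool_cam" (4x4, takes a point from camera to tool coordinates, whose origin is the TCP and whose axes are the flange's). Camera axes: x right, y down, z forward; pixel columns grow to the right and rows downward; lengths in m; the calibration is good to about 2 mm. A picture is of the moment at which its call begins: read the wrist's pose just before it. calibration takes no time and is no camera call.
- robot.hand_in(): hands the job in; it is judged then, once.
The state is a dict: "time": time; "q": joint angles; "joint_velocities": joint speeds; "joint_torque": joint torques, N m; "position": TCP position; "tool_rot": TCP orientation; "ft_force": force on the tool from outside, world axes, zero at the start; "moment": the same for the moment, N m; "grip_width": finger opening in m; "grip_force": force on a finger pad.
Only numpy, scipy, OpenCV 4.12 (cv2) and the standard library are available. Lean on these libraries where they do the work, as an engineer would, in place of code of your own. Each camera call takes 0.05 s, during which the arm holds its last target. There are 200 camera calls.

## Task

Get the drill jig ready for a colleague who is about to drill: stand the tall wooden block upright on the jig's steel plate, midway between the two steel posts, its wider side running squarely from post to post, and let go of it. Then take the upright grip of the spring-return guide, pull the guide out until its pointer is level with the line on the upright tab, and keep it there: finish while still gripping it and holding it at the line, with the block undisturbed. Leave the offcut, bottle, tape and wrench where they are.

Things in the scene. Friction and masses are not known exactly. Their poses are not given: they have to be found in the camera images.
- block: Loose wooden block standing upright on the bench, 48 (its x) x 30 (its y) x 75 mm tall (z), about 75 g. Origin at the centre of its underside, z up. It starts in one of two areas, left or right of the jig; the flat offcut is in the other.
- jig: Drill jig, fixed to the bench: black base plate 260 (x) x 250 (y) x 12 mm, turned about the vertical; origin at the centre of its underside, z up. Its -x side faces roughly towards the robot. Two steel rods along x at jig y = -42 and -78 mm, 45 mm above the bench, carry the guide; their end blocks (x = +-120 mm) are 64 mm high. The +y half carries the plate with the posts.
- seat (a point): Point on top of the steel plate (18 mm above the bench), midway between the posts; axes as the jig's. The centre of the block's underside belongs here, block x along seat x. Posts: 12 mm thick, 45 mm high, axes 36 mm to either side along x, so 60 mm is free between them. The plate is fixed, but set at a different place along the jig's x each time.
- mark (a point): Middle of the black line across the top of the aluminium tab that stands up from the same steel plate at the jig's -y edge, 73 mm above the bench; the tab's top is 30 mm (x) by 12 mm (y), the line runs along y. Same x as seat in the jig's frame; axes as the jig's.
- guide (a joint): Pull-out of the spring-return guide in m: 0 home, grows as it is pulled along the jig's -x, end stop 0.105. A spring pulls it home: 3.3 N at home plus 110 N/m, slight friction. The pointer is level with the line at 0.060 to 0.085, depending on the plate: it equals the distance along the jig's x from mark to pointer with the guide at home.
- grip (a point): On the guide, moving with it: point on the centre line of the upright aluminium grip, 130 mm above the bench; axes as the jig's. The grip is a flat bar 16 mm thick (jig x) and 36 mm wide (jig y), free from 85 mm (top of the carriage, 60 x 58 mm) to its top at 150 mm above the bench.
- pointer (a point): Tip of the guide's thin steel pointer, 75 mm above the bench, at the guide's -y side; same x as the grip in the jig's frame. It moves with the guide.
- offcut: Bystander: flat wooden offcut lying on the bench, 110 x 42 x 22 mm high, origin at the centre of its underside.
- bottle: Bystander: white plastic bottle with a grey cap, 64 mm across, 172 mm tall, origin at the centre of its underside.
- tape: Bystander: ring of yellow tape lying flat, 68 mm across, 24 mm high, origin at the centre of its underside.
- wrench: Bystander: steel wrench, 160 mm long, lying flat on the bench to the robot's left of the jig, origin at its middle, under it.
- bush (a point): On the guide, moving with it: centre of the brass drill bush under the end of the guide's arm. The arm reaches from the carriage to +y and ends in a frame 32 x 40 mm, 105 to 117 mm above the bench. It stands over the seat when the pointer is at the line (seated block's top: 93 mm); at home it is 60 to 85 mm beyond the seat in +x.
Things that resemble listed ones, but are neither listed nor needed, are in the scene too. What is shaped like the block but red is not meant.

How it is judged:
On the way, in this order (a step that is already met when the one before it is completed fails the run):
1. the block stands between the posts, let go, with the guide still home (x of block in the frame of seat between -0.008 and 0.008 m and y of block in the frame of seat between -0.008 and 0.008 m and z of block in the frame of seat between -0.003 and 0.003 m and angle between block's own z axis and vertical below 0.08 rad and angle between the x axis of block and the x axis of jig, either way round below 0.18 rad and contact force between each of the arm, the fingers and block below 0.1 N and linear speed of block below 0.02 m/s and value of joint guide below 0.02 m), for 0.2 s.
2. the guide is pulled out to the line (x of pointer in the frame of mark between -0.005 and 0.005 m), for 0.2 s.
At the end, for the whole second after the job is handed in: The gripper's fingers still hold the guide (more than 3 N), at rest with its pointer within 5 mm of the line; the block stands upright on the plate, within 8 mm of midway between the posts along and across their line, turned less than 10 degrees from it, touched by neither robot nor guide (all of step 2 and velocity of joint guide between -0.01 and 0.01 m/s and contact force between the fingers and guide above 3 N and contact force between guide and block below 0.2 N and x of block in the frame of seat between -0.008 and 0.008 m and y of block in the frame of seat between -0.008 and 0.008 m and z of block in the frame of seat between -0.003 and 0.003 m and angle between block's own z axis and vertical below 0.08 rad and angle between the x axis of block and the x axis of jig, either way round below 0.18 rad and contact force between each of the arm, the fingers and block below 0.1 N and linear speed of block below 0.02 m/s); the arm keeps its last pose, push and grip.
It fails at once if a bystander (offcut, bottle, tape or wrench) is moved more than 30 mm (distance of any of offcut, bottle, tape, wrench from where it was at the start of the episode above 0.03 m).
It also fails if it takes over 54 s, if anything falls off the work surface, if the arm or the gripper's body presses on something with over 40 N, if the wrist force passes 120 N, or if a joint passes its speed limit or range.

## Working session

There is one attempt and no reset: what is moved stays moved. The work goes in short steps, Python scripts to look and compute and a tool call to move; the robot and the scene stay as the last step left them, time stands still between calls to the robot, and variables do not carry over. Pictures are saved under pics/ and viewed, at most 11 in all, crops included, and the job is handed in when it is done.

Besides the shell and the picture viewer there is one more tool, called as name(argument=value, ...) on one line, values as JSON. jog_arm: Moves the arm, as the interface text tells. Shifts and turns lie within -1 to 1; 1 stands for 4 cm of shift or 4 degrees of turn. Its arguments: {"type":"object","properties":{"motion":{"type":"array","items":{"type":"number"}},"grip_force":{"type":"number"}},"required":["motion"]}

```bash
mkdir -p pics; ls; cat > h.py <<'E'
import numpy as np, cv2
from rig import robot
from scipy.spatial.transform import Rotation as Rn
def ray(c,px,z,obs=None):
    """pixel -> world point on plane z"""
    k=robot.calibration(c); d=np.array([(px[0]-k['cx'])/k['fx'],(px[1]-k['cy'])/k['fy'],1.])
    if c=='wrist':
        T=np.array(k['T_tool_cam']); R=Rn.from_quat(obs['tool_rot']).as_matrix()
        o=np.array(obs['position'])+R@T[:3,3]; v=R@T[:3,:3]@d
    else:
        R=np.array(k['R']); o=-R.T@np.array(k['t']); v=R.T@d
    return o+v*(z-o[2])/v[2]
def proj(c,X):
    k=robot.calibration(c); p=np.array(k['R'])@np.array(X)+np.array(k['t'])
    return np.array([k['fx']*p[0]/p[2]+k['cx'],k['fy']*p[1]/p[2]+k['cy']])
E
python3 - <<'E'
from h import *
for c in('top','scene'): cv2.imwrite(f'pics/{c}0.png',robot.camera(c))
for c in('top','scene','wrist'):
    k=robot.calibration(c); print(c,{a:np.round(b,3).tolist() for a,b in k.items()})
o=robot.get_obs();print(o, robot.tip_reach)
E
```

```text
pics
top {'fx': 454.991, 'fy': 454.991, 'cx': 324.287, 'cy': 238.301, 'R': [[-0.013, -1.0, 0.007], [-0.994, 0.012, -0.111], [0.11, -0.008, -0.994]], 't': [0.064, 0.527, 1.257]}
scene {'fx': 447.954, 'fy': 447.954, 'cx': 319.683, 'cy': 240.441, 'R': [[-0.351, 0.936, -0.003], [0.593, 0.22, -0.774], [-0.724, -0.274, -0.633]], 't': [0.115, -0.228, 1.405]}
wrist {'fx': 364.96, 'fy': 364.96, 'cx': 318.418, 'cy': 240.326, 'T_tool_cam': [[-0.0, -0.955, -0.297, 0.082], [1.0, -0.0, 0.0, 0.001], [-0.0, -0.297, 0.955, -0.15], [0.0, 0.0, 0.0, 1.0]]}
{'time': 0.1, 'q': array([-1.35451982e+00,  5.28393345e-01,  1.43374704e+00, -5.41694083e-06,
        1.18140165e+00, -1.78497439e-01]), 'joint_velocities': array([ 0.0005158 , -0.00108225, -0.00430636,  0.00076077, -0.00076678,
        0.00058424]), 'joint_torque': array([-5.09291967e-04, -4.40985990e+01, -1.77150911e+01,  6.35419716e-02,
        5.34171530e-02, -5.64741504e-05]), 'position': array([ 0.24026567, -0.57629533,  0.23266572]), 'tool_rot': array([ 9.80581692e-01,  1.96108633e-01, -2.09146650e-05, -9.74471887e-04]), 'ft_force': array([ 0.88568627, -0.1870272 , -0.19224606]), 'moment': array([-0.00948754, -0.02728117,  0.01423433]), 'grip_force': 0.0, 'grip_width': 0.0869019678867019} 0.011
```

View pics/top0.png

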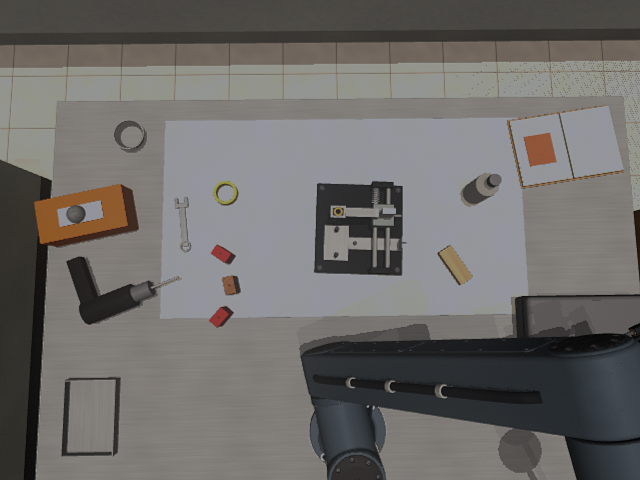

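View pics/scene0.png

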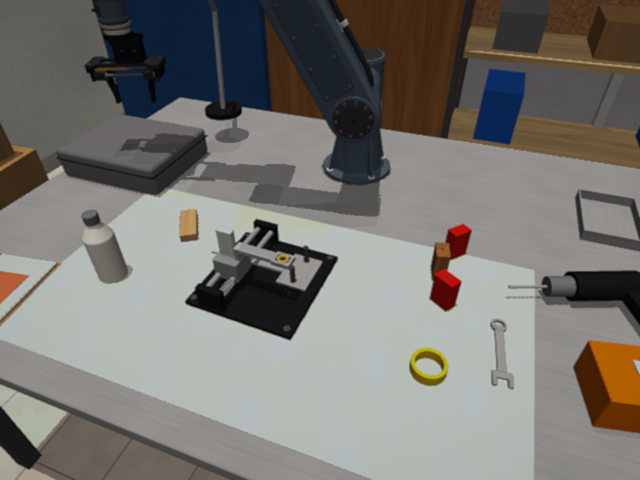

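```bash
python3 - <<'E'
from h import *
im=cv2.imread('pics/top0.png'); hsv=cv2.cvtColor(im,cv2.COLOR_BGR2HSV)
def rects(m,lo,hi):
    for c in cv2.findContours(m,cv2.RETR_EXTERNAL,cv2.CHAIN_APPROX_NONE)[0]:
        if lo<cv2.contourArea(c)<hi: yield cv2.boxPoints(cv2.minAreaRect(c)),cv2.contourArea(c)
m=cv2.inRange(hsv,(0,80,40),(25,255,255)); m[:,:195]=0;m[:,260:]=0;m[:230]=0;m[340:]=0
m2=cv2.inRange(hsv,(0,215,60),(4,255,255))
for b,a in rects(m,50,2000):
    c=b.mean(0); print('blk',c.round(1),a,hsv[int(c[1]),int(c[0])],ray('top',c,.04)[:2].round(3),[ray('top',p,.04)[:2].round(3).tolist() for p in b])
d=(im.max(2)<45).astype(np.uint8)*255; d[:,:300]=0;d[:,420:]=0;d[:170]=0;d[290:]=0
d=cv2.morphologyEx(d,cv2.MORPH_CLOSE,np.ones((15,15)))
for b,a in rects(d,2000,20000):
    print('jig',b.round(1).tolist(),[ray('top',p,.012)[:2].round(3).tolist() for p in b])
    q=[ray('top',p,.012)[:2] for p in b]; print(np.mean(q,0),[np.linalg.norm(q[i]-q[i-1]) for i in range(4)])
cv2.imwrite('pics/z.png',np.hstack([cv2.resize(im[170:290,300:420],(400,400),interpolation=2),cv2.resize(im[235:335,180:280],(400,400),interpolation=2)]))
E
```

```text
blk [220.5 316.4] 190.5 [  0 163 144] [0.314 0.345] [[0.304, 0.378], [0.348, 0.339], [0.325, 0.312], [0.281, 0.35]]
blk [228.8 284.8] 163.5 [  8 113  97] [0.4   0.323] [[0.421, 0.343], [0.427, 0.314], [0.38, 0.303], [0.374, 0.332]]
blk [220.6 253. ] 157.0 [10 89 77] [0.489 0.347] [[0.488, 0.375], [0.515, 0.36], [0.489, 0.318], [0.463, 0.334]]
jig [[314.29998779296875, 272.0], [316.70001220703125, 180.10000610351562], [402.3999938964844, 182.3000030517578], [400.0, 274.20001220703125]] [[0.434, 0.087], [0.7, 0.077], [0.691, -0.172], [0.425, -0.157]]
[ 0.56231293 -0.04129646] [np.float64(0.24356863744678559), np.float64(0.2664158968229421), np.float64(0.24913085352848727), np.float64(0.2666660554399261)]
```

View pics/z.png

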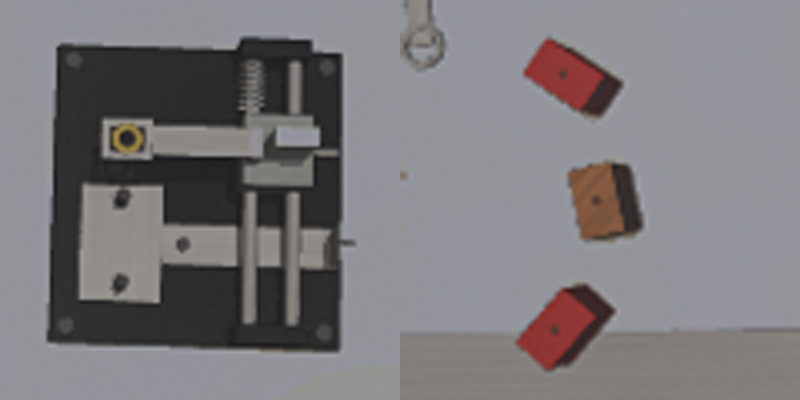

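The top view shows the brown block at about (229,285) between two red ones, the jig around (360,228), and the offcut at (455,265). The zoom shows the posts on the plate, and the tab and pointer on the right. Next I'll move over the jig for a closer wrist view.

jog_arm(motion=[0.97, -0.81, -0.06, 0, 0, 0, -1, 0.97, -0.81, -0.06, 0, 0, 0, -1, 0.97, -0.81, -0.06, 0, 0, 0, -1, 0.97, -0.81, -0.06, 0, 0, 0, -1, 0.97, -0.81, -0.06, 0, 0, 0, -1, 0.97, -0.81, -0.06, 0, 0, 0, -1, 0.97, -0.81, -0.06, 0, 0, 0, -1, 0.97, -0.81, -0.06, 0, 0, 0, -1, 0.97, -0.81, -0.06, 0, 0, 0, -1, 0.97, -0.81, -0.06, 0, 0, 0, -1, 0.97, -0.81, -0.06, 0, 0, 0, -1, 0.97, -0.81, -0.06, 0, 0, 0, -1])

```text
time: 1.6
position: [0.521, -0.0373, 0.2622]
tool_rot: [0.981, 0.196, -0.0, -0.0]
ft_force: [0.1, -0.3, 0.6]
grip_width: 0.0873
grip_force: 0.0
```

jog_arm(motion=[0, 0, 0, 0, 0, 0.9, -1, 0, 0, 0, 0, 0, 0.9, -1, 0, 0, 0, 0, 0, 0.9, -1, 0, 0, 0, 0, 0, 0.9, -1, 0, 0, 0, 0, 0, 0.9, -1, 0, 0, 0, 0, 0, 0.9, -1, 0, 0, 0, 0, 0, 0.9, -1, 0, 0, 0, 0, 0, 0, -1, 0, 0, 0, 0, 0, 0, -1])

```text
time: 2.72
position: [0.5205, -0.0389, 0.2622]
tool_rot: [1.0, -0.022, -0.0, -0.0]
ft_force: [0.2, 0.2, -1.1]
grip_width: 0.0868
grip_force: 0.0
```

```bash
python3 - <<'E'
from h import *
import pickle
o=robot.get_obs(); pickle.dump(o,open('o1.pkl','wb')); im=robot.camera('wrist'); cv2.imwrite('pics/w1.png',im)
print(o['time'],o['position'],Rn.from_quat(o['tool_rot']).as_matrix().round(4).tolist(),o['ft_force'])
E
```

```text
2.725 [ 0.52046943 -0.03885145  0.26215284] [[0.999, -0.0441, -0.0005], [-0.0441, -0.999, 0.0002], [-0.0005, -0.0001, -1.0]] [ 0.19492417  0.23861365 -1.08526302]
```

View pics/w1.png

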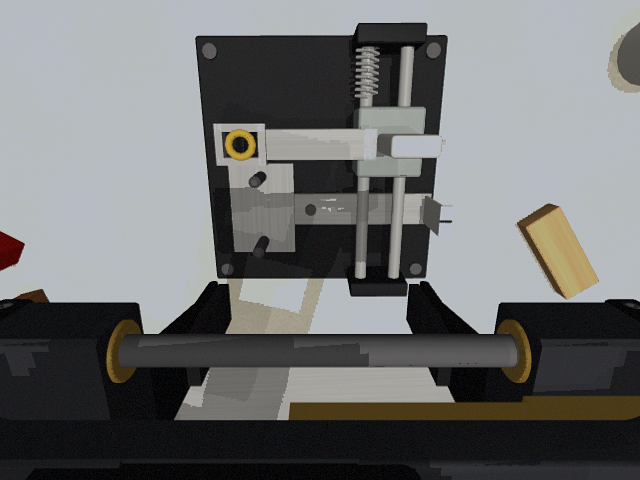

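```bash
python3 - <<'E'
from h import *
im=cv2.imread('pics/w1.png')
a=cv2.resize(im[120:270,380:480],(400,600),interpolation=cv2.INTER_CUBIC)
b=cv2.resize(im[120:270,205:305],(400,600),interpolation=cv2.INTER_CUBIC)
cv2.imwrite('pics/w1z.png',np.hstack([a,b]))
E
```

```text
(no output)
```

View pics/w1z.png

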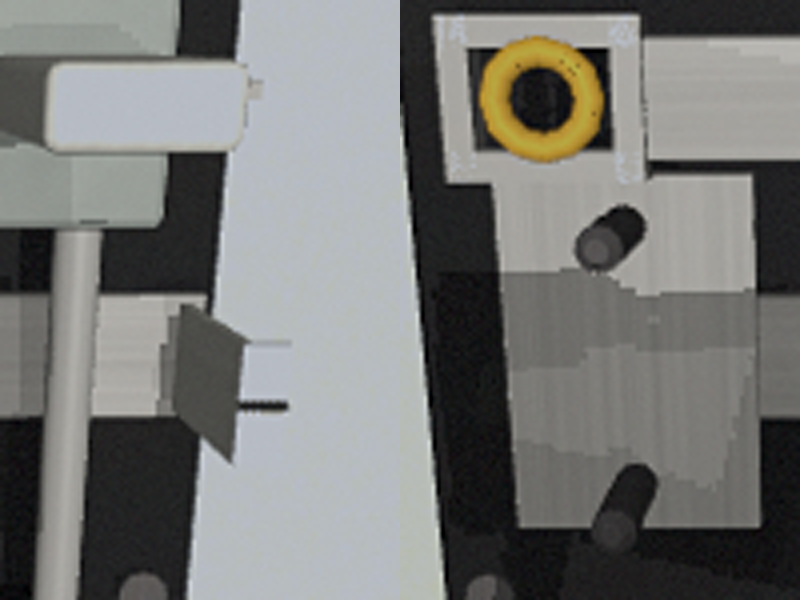

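```bash
python3 - <<'E'
from h import *
import pickle
o=pickle.load(open('o1.pkl','rb')); W=lambda p,z: ray('wrist',p,z,o)[:2]
s=[W(p,.012) for p in((209,50),(433.5,50),(227,269),(416,269))]
ul,ur,ll,lr=s; ctr=np.mean(s,0); dx=(ul+ur-ll-lr)/2; dy=(ul+ll-ur-lr)/2
yaw=np.arctan2(dx[1],dx[0]); print('screws',ctr,np.linalg.norm(dx),np.linalg.norm(dy),np.degrees(yaw),np.degrees(np.arctan2(-dy[0],dy[1])))
ex=np.array([np.cos(yaw),np.sin(yaw)]); ey=np.array([-ex[1],ex[0]])
J=lambda p:np.array([(p-ctr)@ex,(p-ctr)@ey]).round(4)
for n,p,z in(('post+',(254.75,182),.063),('post-',(258.5,252.5),.063),('mark',(445.75,221.5),.073),('ptr',(444.5,142),.075),('grip',(416.5,146.75),.15),('bush',(240.75,144.75),.117),('corner1',(197,37),.012),('corner2',(446,37),.012)):
    print(n,W(p,z).round(4),J(W(p,z)))
p1,p2=W((254.75,182),.063),W((258.5,252.5),.063); print(np.linalg.norm(p1-p2),(p1+p2)/2,np.degrees(np.arctan2(*(p1-p2)[::-1])))
E
```

```text
screws [ 0.55875815 -0.04495213] 0.23225223723148175 0.222099191512342 -2.3407881633701324 -2.5479441140691135
post+ [0.555  0.0193] [-0.0064  0.064 ]
post- [0.4839 0.0223] [-0.0776  0.0642]
mark [ 0.5106 -0.1617] [-0.0433 -0.1186]
ptr [ 0.5846 -0.1555] [ 0.0304 -0.1094]
grip [ 0.5863 -0.1113] [ 0.0303 -0.0652]
bush [0.5919 0.0177] [0.0306 0.064 ]
corner1 [0.6916 0.0713] [0.128  0.1215]
corner2 [ 0.6808 -0.1721] [ 0.1272 -0.1221]
0.07120477470866626 [0.51945666 0.02080504] -2.46444069931622
```

Wrist view: posts topped at (255,182) and (258,252), the line at (446,221), and the pointer tip at (444,142). These agree: 71 mm between the posts, and a pull of about 73 mm. Now to the block.

jog_arm(motion=[-0.386, -0.959, 0, 0, 0, 0, -1, -0.386, -0.959, 0, 0, 0, 0, -1, -0.386, -0.959, 0, 0, 0, 0, -1, -0.386, -0.959, 0, 0, 0, 0, -1, -0.386, -0.959, 0, 0, 0, 0, -1, -0.386, -0.959, 0, 0, 0, 0, -1, -0.386, -0.959, 0, 0, 0, 0, -1, -0.386, -0.959, 0, 0, 0, 0, -1, -0.386, -0.959, 0, 0, 0, 0, -1])

```text
time: 3.9
position: [0.3968, 0.3135, 0.2624]
tool_rot: [1.0, -0.022, 0.0, -0.0]
ft_force: [1.0, -0.7, -0.4]
grip_width: 0.0869
grip_force: 0.0
```

jog_arm(motion=[0, 0, 0.5, 0, 0, -0.94, -1, 0, 0, 0.5, 0, 0, -0.94, -1, 0, 0, 0.5, 0, 0, -0.94, -1, 0, 0, 0.5, 0, 0, -0.94, -1, 0, 0, 0, 0, 0, 0, -1, 0, 0, 0, 0, 0, 0, -1])

```text
time: 4.65
position: [0.3979, 0.3124, 0.1829]
tool_rot: [0.994, 0.108, 0.0, -0.0]
ft_force: [-0.1, -0.6, 0.2]
grip_width: 0.0871
grip_force: 0.0
```

```bash
python3 - <<'E'
from h import *
import pickle
o=robot.get_obs(); pickle.dump(o,open('o2.pkl','wb')); im=robot.camera('wrist')
print(o['time'],o['position'],Rn.from_quat(o['tool_rot']).as_matrix().round(4).tolist())
hsv=cv2.cvtColor(im,cv2.COLOR_BGR2HSV)
m=cv2.inRange(hsv,(7,90,70),(22,255,255))
out=im.copy()
for c in cv2.findContours(m,cv2.RETR_EXTERNAL,cv2.CHAIN_APPROX_NONE)[0]:
    if cv2.contourArea(c)>600:
        r=cv2.minAreaRect(c); b=cv2.boxPoints(r); w=np.array([ray('wrist',p,.075,o)[:2] for p in b])
        cv2.drawContours(out,[c],-1,(0,255,0),1)
        e=[w[i]-w[i-1] for i in(1,2)]
        print(r[0],w.mean(0).round(4),[(np.linalg.norm(v).round(4),np.degrees(np.arctan2(v[1],v[0])).round(2)) for v in e])
cv2.imwrite('pics/w2.png',out)
E
```

```text
4.65 [0.39786314 0.31244114 0.18290644] [[0.9766, 0.215, 0.0009], [0.215, -0.9766, 0.0004], [0.001, -0.0002, -1.0]]
(315.0, 235.5) [0.4025 0.3148] [(np.float64(0.0287), np.float64(-77.6)), (np.float64(0.0469), np.float64(-166.83))]
```

View pics/w2.png

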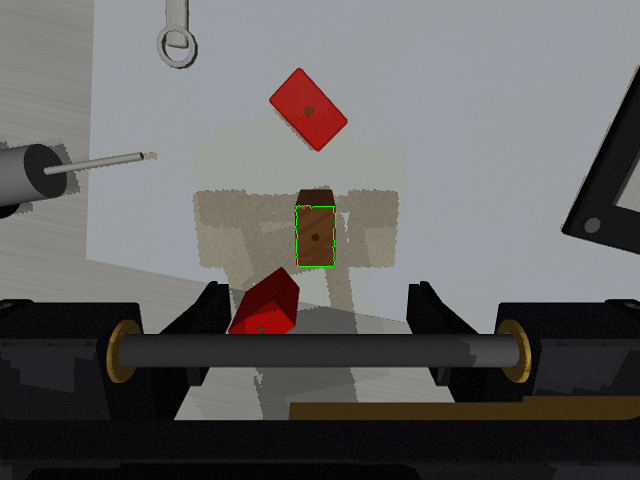

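The block's top is outlined at (315,235). It measures 47 x 29 mm, so I can grasp it.

jog_arm(motion=[0.125, -0.035, 0.5, 0, 0, -0.15, -1, 0, 0, 0.9, 0, 0, 0, -1, 0, 0, 0.9, 0, 0, 0, -1, 0, 0, 0.9, 0, 0, 0, -1, 0, 0, 0.02, 0, 0, 0, -1, 0, 0, 0, 0, 0, 0, 1, 0, 0, 0, 0, 0, 0, 1, 0, 0, 0, 0, 0, 0, 1, 0, 0, 0, 0, 0, 0, 1, 0, 0, 0, 0, 0, 0, 1, 0, 0, 0, 0, 0, 0, 1, 0, 0, 0, 0, 0, 0, 1], grip_force=20)

```text
time: 6.2
position: [0.4019, 0.3147, 0.0535]
tool_rot: [0.994, 0.114, -0.0, -0.0]
ft_force: [0.8, -0.4, 0.0]
grip_width: 0.0302
grip_force: 20.0
```

jog_arm(motion=[0, 0, -0.94, 0, 0, 0, 1, 0, 0, -0.94, 0, 0, 0, 1, 0, 0, -0.94, 0, 0, 0, 1, 0, 0, -0.94, 0, 0, 0, 1, 0.148, 0.978, 0, 0, 0, 0, 1, 0.148, 0.978, 0, 0, 0, 0, 1, 0.148, 0.978, 0, 0, 0, 0, 1, 0.148, 0.978, 0, 0, 0, 0, 1, 0.148, 0.978, 0, 0, 0, 0, 1, 0.148, 0.978, 0, 0, 0, 0, 1, 0.148, 0.978, 0, 0, 0, 0, 1, 0.148, 0.978, 0, 0, 0, 0, 1])

```text
time: 7.7
position: [0.5188, 0.0193, 0.2036]
tool_rot: [0.994, 0.114, -0.0, -0.0]
ft_force: [0.8, -0.1, -1.3]
grip_width: 0.03
grip_force: 20.0
```

jog_arm(motion=[0, 0, 0, 0, 0, 0.97, 1, 0, 0, 0, 0, 0, 0.97, 1, 0, 0, 0, 0, 0, 0.97, 1, 0, 0, 0, 0, 0, 0.97, 1, 0, 0, 0, 0, 0, 0, 1, 0, 0, 0, 0, 0, 0, 1])

```text
time: 8.45
position: [0.5186, 0.0206, 0.2038]
tool_rot: [1.0, -0.021, -0.0, -0.0]
ft_force: [0.1, 0.6, -1.1]
grip_width: 0.03
grip_force: 20.0
```

```bash
python3 - <<'E'
from h import *
o=robot.get_obs(); im=robot.camera('wrist'); cv2.imwrite('pics/w3.png',im)
p=np.array(o['position']); R=Rn.from_quat(o['tool_rot']).as_matrix()
print(o['time'],p,np.degrees(np.arctan2(R[1,0],R[0,0])),o['grip_width'])
hsv=cv2.cvtColor(im,cv2.COLOR_BGR2HSV)
m=cv2.inRange(hsv,(5,70,40),(24,255,255)); m[:,:250]=0; m[:,390:]=0
for c in cv2.findContours(m,cv2.RETR_EXTERNAL,cv2.CHAIN_APPROX_NONE)[0]:
    if cv2.contourArea(c)>300: x,y,w,h=cv2.boundingRect(c); print((x,y,w,h), ray('wrist',(x+w/2,y),p[2]+.0215,o)[:2])
t=R.T@(np.array([.5195,.0208,0])-p); print('shift to seat units',(t/.04).round(3), (p[2]-.0535-.018)/.04)
E
```

```text
8.45 [0.51857835 0.02056953 0.20376902] -2.4022804389712484 0.029972751446887994
(250, 402, 140, 19) [0.48850873 0.02009086]
(284, 367, 70, 20) [0.50608724 0.01978379]
(282, 233, 76, 101) [0.56366328 0.01700968]
(294, 122, 40, 40) [0.60239347 0.01743203]
shift to seat units [ 0.025 -0.006  5.094] 3.3067255044479626
```

View pics/w3.png

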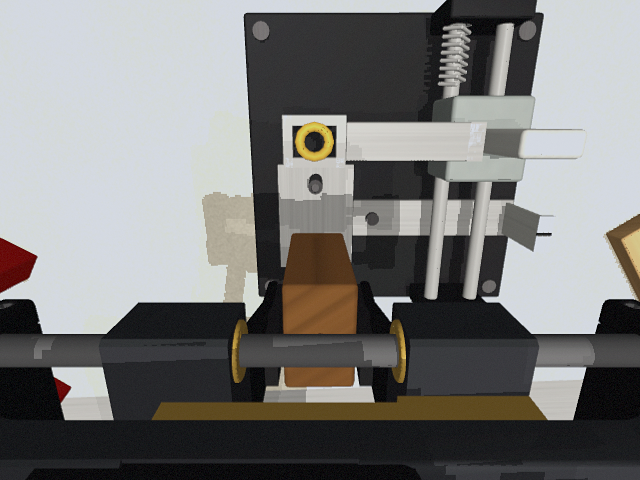

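```bash
python3 - <<'E'
from h import *
o=robot.get_obs()
for n,p,z in(('front bot',(317,233.5),.1503),('front top',(320,285),.2253),('post+ top',(315.5,187),.063),('mark',(543,234.5),.073),('bush',(314,141),.117),('ptr?',(583,143),.15)): print(n,ray('wrist',p,z,o).round(4))
E
```

```text
front bot [0.5418 0.0193 0.1503]
front top [0.543  0.0178 0.2253]
post+ top [0.5551 0.0202 0.063 ]
mark [ 0.5107 -0.1605  0.073 ]
bush [0.5924 0.0191 0.117 ]
ptr? [ 0.5864 -0.1264  0.15  ]
```

jog_arm(motion=[0.02, 0, 0.9, 0, 0, 0, 1, 0, 0, 0.9, 0, 0, 0, 1, 0, 0, 0.8, 0, 0, 0, 1, 0, 0, 0.4, 0, 0, 0, 1, 0, 0, 0.2, 0, 0, 0, 1, 0, 0, 0.09, 0, 0, 0, 1, 0, 0, 0, 0, 0, 0, 1, 0, 0, 0, 0, 0, 0, 1])

```text
time: 9.5
position: [0.5202, 0.0204, 0.0731]
tool_rot: [1.0, -0.021, 0.001, 0.0]
ft_force: [0.1, -1.5, 0.2]
grip_width: 0.0299
grip_force: 20.0
```

jog_arm(motion=[0, 0, 0.03, 0, 0, 0, 1, 0, 0, 0, 0, 0, 0, 1, 0, 0, 0, 0, 0, 0, 1])

```text
time: 9.88
position: [0.52, 0.0204, 0.0715]
tool_rot: [1.0, -0.021, 0.0, 0.0]
ft_force: [1.0, 0.6, 2.0]
grip_width: 0.03
grip_force: 20.0
```

jog_arm(motion=[0, 0, 0, 0, 0, 0, 0.4, 0, 0, 0, 0, 0, 0, 0.2, 0, 0, 0, 0, 0, 0, 0, 0, 0, 0, 0, 0, 0, -0.4, 0, 0, 0, 0, 0, 0, -0.4, 0, 0, 0, 0, 0, 0, -0.4])

```text
time: 10.62
position: [0.5196, 0.0205, 0.0711]
tool_rot: [1.0, -0.021, -0.0, -0.0]
ft_force: [-0.2, 0.7, 0.2]
grip_width: 0.0593
grip_force: 0.0
```

jog_arm(motion=[0, 0, -0.3, 0, 0, 0, -0.4, 0, 0, -0.95, 0, 0, 0, -0.4, 0, 0, -0.95, 0, 0, 0, -1, 0, 0, -0.95, 0, 0, 0, -1, 0, 0, -0.95, 0, 0, 0, -1, 0, 0, 0, 0, 0, 0, -1, 0, 0, 0, 0, 0, 0, -1])

```text
time: 11.5
position: [0.5189, 0.0206, 0.2352]
tool_rot: [1.0, -0.021, -0.0, -0.0]
ft_force: [0.5, -0.1, -0.7]
grip_width: 0.0865
grip_force: 0.0
```

```bash
python3 - <<'E'
from h import *
o=robot.get_obs(); im=robot.camera('wrist'); cv2.imwrite('pics/w4.png',im)
p=np.array(o['position']); R=Rn.from_quat(o['tool_rot']).as_matrix()
print(o['time'],p,np.degrees(np.arctan2(R[1,0],R[0,0])))
hsv=cv2.cvtColor(im,cv2.COLOR_BGR2HSV)
m=cv2.inRange(hsv,(5,70,40),(24,255,255)); m[:170]=0;m[330:]=0;m[:,:230]=0; m[:,410:]=0
for c in cv2.findContours(m,cv2.RETR_EXTERNAL,cv2.CHAIN_APPROX_NONE)[0]:
    if cv2.contourArea(c)>300:
        r=cv2.minAreaRect(c); w=np.array([ray('wrist',q,.093,o)[:2] for q in cv2.boxPoints(r)]); print(r[0],w.mean(0),w.round(4).tolist())
E
```

```text
11.5 [0.51891945 0.02060031 0.23516118] -2.456484716308848
(317.5, 221.0) [0.52615968 0.01990129] [[0.5557, 0.0326], [0.5544, 0.0046], [0.4966, 0.0063], [0.4979, 0.036]]
```

View pics/w4.png

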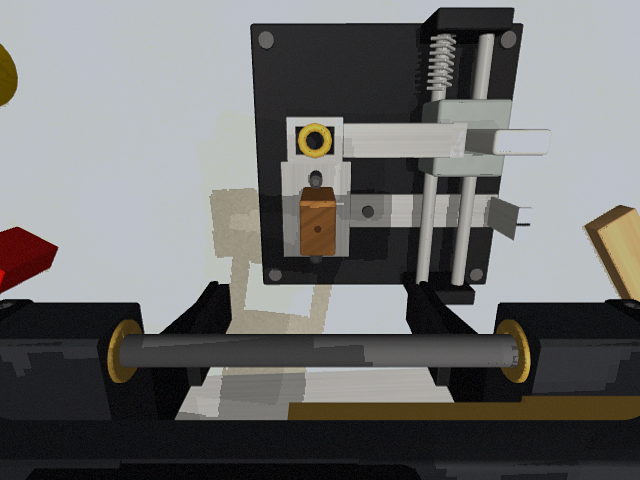

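The block's top sits at (317,228), between the posts and square to the plate. Next is the grip: translate, then turn 90°.

jog_arm(motion=[0.456, 0.806, 0, 0, 0, 0, -1, 0.456, 0.806, 0, 0, 0, 0, -1, 0.456, 0.806, 0, 0, 0, 0, -1, 0.456, 0.806, 0, 0, 0, 0, -1, 0, 0, 0, 0, 0, -1, -1, 0, 0, 0, 0, 0, -1, -1, 0, 0, 0, 0, 0, -1, -1, 0, 0, 0, 0, 0, -1, -1, 0, 0, 0, 0, 0, -1, -1, 0, 0, 0, 0, 0, -1, -1, 0, 0, 0, 0, 0, -1, -1, 0, 0, 0, 0, 0, -1, -1])

```text
time: 13.05
position: [0.5859, -0.1111, 0.2331]
tool_rot: [0.967, 0.256, -0.002, -0.001]
ft_force: [-0.2, 0.0, -0.4]
grip_width: 0.0869
grip_force: 0.0
```

jog_arm(motion=[0, 0, 0, 0, 0, -1, -1, 0, 0, 0, 0, 0, -1, -1, 0, 0, 0, 0, 0, -1, -1, 0, 0, 0, 0, 0, -1, -1, 0, 0, 0, 0, 0, -1, -1, 0, 0, 0, 0, 0, -1, -1, 0, 0, 0, 0, 0, -1, -1, 0, 0, 0, 0, 0, -1, -1, 0, 0, 0, 0, 0, -1, -1, 0, 0, 0, 0, 0, -1, -1, 0, 0, 0, 0, 0, -1, -1, 0, 0, 0, 0, 0, -1, -1])

```text
time: 14.55
position: [0.5859, -0.1111, 0.2331]
tool_rot: [0.779, 0.627, -0.001, -0.002]
ft_force: [-0.2, -0.1, 0.5]
grip_width: 0.0871
grip_force: 0.0
```

jog_arm(motion=[0, 0, 0, 0, 0, -1, -1, 0, 0, 0, 0, 0, -1, -1, 0, 0, 0, 0, 0, -0.5, -1, 0, 0, 0, 0, 0, 0, -1, 0, 0, 0, 0, 0, 0, -1])

```text
time: 15.18
position: [0.5868, -0.1115, 0.2347]
tool_rot: [0.722, 0.692, -0.0, -0.0]
ft_force: [-0.4, -0.2, 0.3]
grip_width: 0.0872
grip_force: 0.0
```

```bash
python3 - <<'E'
from h import *
import pickle
o=robot.get_obs(); pickle.dump(o,open('o5.pkl','wb')); im=robot.camera('wrist'); cv2.imwrite('pics/w5.png',im)
p=np.array(o['position']); R=Rn.from_quat(o['tool_rot']).as_matrix()
print(o['time'],p,np.degrees(np.arctan2(R[1,0],R[0,0])),o['q'])
E
```

```text
15.175 [ 0.58679104 -0.1114543   0.23474871] 87.50450961059028 [-3.74641912e-01  4.88892821e-01  1.50255922e+00  2.31260299e-05
  1.15094149e+00 -3.31096928e-01]
```

View pics/w5.png

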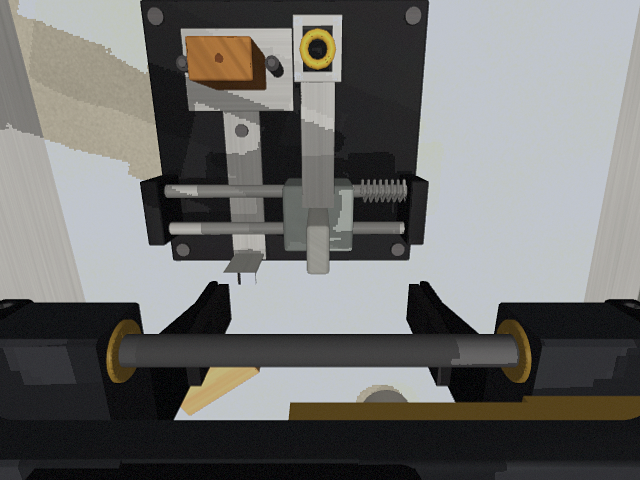

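The grip's top is centred between the fingers at (317,258). Time to descend and close.

jog_arm(motion=[0, 0, 0.71, 0, 0, 0, -1, 0, 0, 0.71, 0, 0, 0, -1, 0, 0, 0.71, 0, 0, 0, -1, 0, 0, 0.71, 0, 0, 0, -1, 0, 0, 0, 0, 0, 0, 1, 0, 0, 0, 0, 0, 0, 1, 0, 0, 0, 0, 0, 0, 1, 0, 0, 0, 0, 0, 0, 1, 0, 0, 0, 0, 0, 0, 1, 0, 0, 0, 0, 0, 0, 1, 0, 0, 0, 0, 0, 0, 1, 0, 0, 0, 0, 0, 0, 1], grip_force=45)

```text
time: 16.73
position: [0.5861, -0.1114, 0.1215]
tool_rot: [0.722, 0.692, -0.001, -0.001]
ft_force: [-0.9, -0.1, 1.6]
grip_width: 0.0158
grip_force: 45.0
```

jog_arm(motion=[0, -0.2, 0, 0, 0, 0, 1, 0, -0.2, 0, 0, 0, 0, 1, 0, -0.2, 0, 0, 0, 0, 1, 0, -0.2, 0, 0, 0, 0, 1, 0, -0.2, 0, 0, 0, 0, 1, 0, -0.2, 0, 0, 0, 0, 1, 0, -0.2, 0, 0, 0, 0, 1, 0, -0.2, 0, 0, 0, 0, 1, 0, -0.2, 0, 0, 0, 0, 1, 0, 0, 0, 0, 0, 0, 1, 0, 0, 0, 0, 0, 0, 1])

```text
time: 18.1
position: [0.5179, -0.1086, 0.1215]
tool_rot: [0.722, 0.691, 0.002, 0.002]
ft_force: [10.0, 2.9, -8.1]
grip_width: 0.0158
grip_force: 45.1
```

```bash
python3 - <<'E'
from h import *
o=robot.get_obs(); im=robot.camera('wrist'); s=robot.camera('scene'); t=robot.camera('top')
print(o['time'],o['position'],o['grip_width'],o['grip_force'],o['ft_force'])
q=proj('scene',[.5107,-.161,.073]);print(q, proj('top',[.5107,-.161,.073]))
def crop(i,c,r):
    x,y=np.round(c).astype(int); return cv2.resize(i[y-r:y+r,x-r:x+r],(400,400),interpolation=cv2.INTER_CUBIC)
cv2.imwrite('pics/p6.png',np.hstack([crop(s,q,25),cv2.resize(im[0:300,140:440],(400,400))]))
E
```

```text
18.1 [ 0.51787011 -0.10864023  0.121467  ] 0.015763215072146026 45.133122531697154 [ 9.98253473  2.91830098 -8.11394974]
[226.22517076 232.97832251] [404.39711436 241.77362059]
```

View pics/p6.png

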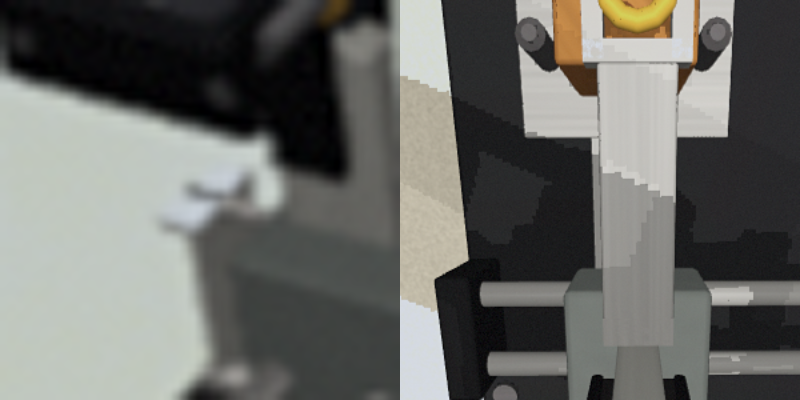

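```bash
python3 - <<'E'
from h import *
o=robot.get_obs(); a=np.radians(-2.45); ex=np.array([np.cos(a),np.sin(a)])
P=[ray('wrist',p,z,o)[:2] for p,z in(((237.5,25),.063),((377.8,25),.063),((317.3,37),.117),((318.9,37),.117))]
print(np.round(P,4),np.linalg.norm(P[0]-P[1]),[(q-(P[0]+P[1])/2)@ex for q in P[2:]], np.array(o['position'])[:2])
g=(np.array(o['position'])[:2]-np.array([.5861,-.1114]))@ex; print('pulled',-g)
E
```

```text
[[0.4836 0.0228]
 [0.5544 0.0198]
 [0.5229 0.0044]
 [0.5235 0.0044]] 0.07086092515843838 [np.float64(0.004615571975038603), np.float64(0.005219716225683602)] [ 0.51797309 -0.10864037]
pulled 0.06818260651236129
```

jog_arm(motion=[0, -0.06, 0, 0, 0, 0, 1, 0, -0.06, 0, 0, 0, 0, 1, 0, 0, 0, 0, 0, 0, 1, 0, 0, 0, 0, 0, 0, 1, 0, 0, 0, 0, 0, 0, 1, 0, 0, 0, 0, 0, 0, 1])

```text
time: 19.0
position: [0.5134, -0.1084, 0.1215]
tool_rot: [0.722, 0.691, 0.002, 0.003]
ft_force: [10.4, 2.2, -8.7]
grip_width: 0.0161
grip_force: 45.1
```

```bash
python3 - <<'E'
from h import *
o=robot.get_obs(); im=robot.camera('wrist')
print(o['time'],o['position'],o['grip_force'],o['ft_force'],np.abs(o['joint_velocities']).max())
g=cv2.resize(im[0:80,200:420],(800,291),interpolation=cv2.INTER_CUBIC); t=robot.camera('top'); g2=cv2.resize(t[175:285,300:420],(330,302),interpolation=cv2.INTER_CUBIC)
s=robot.camera('scene'); g3=cv2.resize(s[205:262,190:278],(470,302),interpolation=cv2.INTER_CUBIC)
cv2.imwrite('pics/p7.png',np.vstack([g,np.hstack([g2,g3])]))
E
```

```text
19.0 [ 0.51338524 -0.10843687  0.12146927] 45.147283205296844 [10.4251618  2.2225143 -8.6515146] 0.0016696222689834052
```

View pics/p7.png

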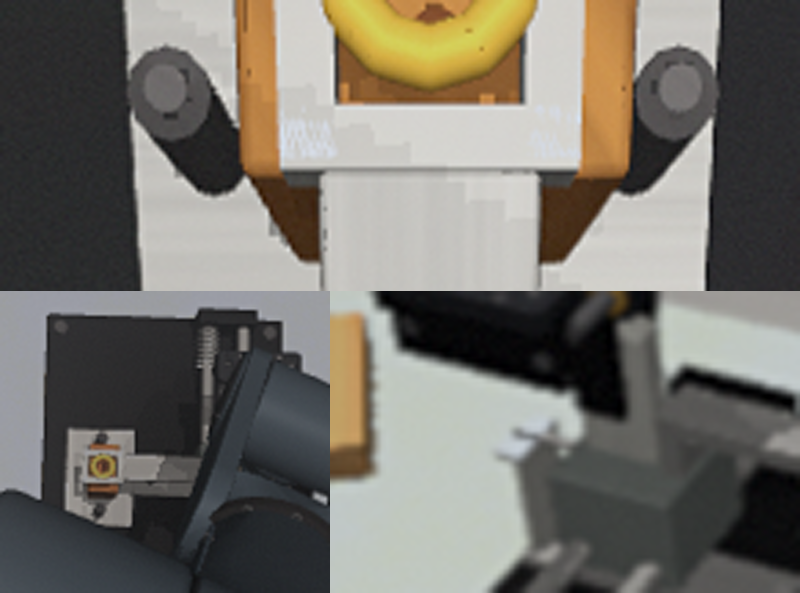

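The bush frame is centred between the posts, and the pointer is at the line on the tab. The block is clear and everything is at rest.

```bash
python3 -c "
from rig import robot
print(robot.hand_in())"
```

```text
the job is handed in; nothing more can be done
None
```

I handed the job in at about 19 s. The block stands released between the posts, about 1–2 mm off centre in the wrist images. The gripper still holds the guide with 45 N, pulled out about 73 mm. In the images the pointer is level with the line to about 1 mm, and the offcut, bottle, tape and wrench were left alone. The hand-in returned no verdict.

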